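# Clear the odd module from the tester, then hold its dead-man lever level

## Task

Three rail modules stand in the bays of the tester; one is twice as wide as the other two and does not belong in this batch. Take the wide one out and stand it upright on the floor of the open reject bin, let go of it, and only then push the tester's sprung dead-man lever down until it is level and keep it there: the program finishes while the robot is still holding the lever level. Do not push the lever on down to its lower stop, and leave the two slim modules and the loose hex key and the two batteries standing behind the tester where they are.

Things in the scene. Friction and masses are not known exactly. Their poses are not given: they have to be found in the camera images.
- tester: Fixed test fixture: aluminium base plate 130 (x) x 310 (y) x 12 mm thick with rounded edges. Origin: centre of the plate's underside, on the desk; z up; at zero yaw x points away from the robot. Three open bays side by side in its +y part, centred at x = 0 and y = +110, +45 and -20 mm, each 61 mm wide (y) by 97 mm (x), floor at z = 12 mm, bounded by black ribs 8 mm high (10 mm at the front and back ends). The dead-man lever stands in its -y part, on the line y = -124 mm.
- module_wide: The wide grey rail module, the reject: 88 (x) x 36 (y) x 58 mm (z), about 0.11 kg. The lower 42 mm are a full block; above it only a nose 44 mm long in x (centred) and 36 mm wide in y goes up to 58 mm. Origin: centre of its underside; z up. Stands upright in any one of the three bays, its long side roughly along the tester's x; grasp it across its 36 mm width. The gaps to its neighbours in the row are about 30 mm or more.
- module_slim1: A slim light-grey rail module, to stay in its bay: 88 (x) x 18 (y) x 58 mm (z), same outline as the wide one seen from the side; origin centre of underside; z up.
- module_slim2: The other slim module, the same shape and size as module_slim1; to stay in its bay.
- bin: Reject bin, a fixed open-topped grey plastic tray 150 (x) x 120 (y) x 55 mm high, walls and floor 4 mm thick; origin: centre of its underside, on the desk; empty.
- lever (a joint): Angle of the dead-man lever, rad. 0 = released: the spring holds it against its upper stop, tipped up 0.44 rad (25 degrees) above level. It grows as the lever is pushed down: 0.44 = level, parallel to the desk; 0.80 = lower stop. The spring always pushes it back up, with about 9 N at the middle of the paddle when level; it rises by itself when let go.
- lever_pad (a point): Middle of the top face of the lever's black paddle (50 x 50 x 16 mm, rounded), 100 mm from the hinge towards the tester's -x side. Its z axis is the normal of the paddle's top face. It moves with the lever: about 125 mm above the desk when released, 83 mm when level. Below the paddle is free space down to the base plate, but for a 10 mm high rubber stop block.
- lever_hinge (a point): Middle of the lever's horizontal hinge pin, 75 mm above the desk, fixed on the tester at x = +50, y = -124 mm; the pin lies along the tester's y. Its bracket is 28 mm long in x, 40 mm wide and 90 mm high.
- key: Steel hex key, 33 x 86 x 5 mm, lying loose on the tester's plate between the bays and the lever; leave alone.
- bat1: Loose small round battery, 15 mm across, 50 mm tall, standing on end on the desk behind the tester; origin at the centre of its lower end; leave alone.
- bat2: Loose small round battery, 15 mm across, 50 mm tall, standing on end on the desk behind the tester; origin at the centre of its lower end; leave alone.
Not all that is in view belongs to the job. Leave any turquoise look-alike of the module_wide alone.

How it is judged (in metres and radians):
On the way, in this order (a step that is already met when the one before it is completed fails the run):
1. the wide module stands upright in the reject bin, let go (x of module_wide in the frame of bin between -0.071 and 0.071 m and y of module_wide in the frame of bin between -0.056 and 0.056 m and z of module_wide in the frame of bin below 0.01 m and angle between module_wide's own z axis and vertical below 0.15 rad and linear speed of module_wide below 0.03 m/s and contact force between each of the arm, the fingers and module_wide below 0.1 N), for 0.2 s.
2. the dead-man lever is held level (value of joint lever between 0.34 and 0.54 rad), for 0.5 s.
At the end, for the whole second after the job is handed in: Lever held still within 0.10 rad of level, the robot pressing over 2 N; wide module upright (0.15 rad), at rest on the bin floor; slim modules upright and within 15 mm of their starts, hex key and batteries within 30 mm (all of step 2 and velocity of joint lever between -0.1 and 0.1 rad/s and contact force between any of the fingers, the arm and anything else above 2 N and x of module_wide in the frame of bin between -0.071 and 0.071 m and y of module_wide in the frame of bin between -0.056 and 0.056 m and z of module_wide in the frame of bin below 0.01 m and angle between each of module_wide, module_slim1, module_slim2's own z axis and vertical below 0.15 rad and linear speed of module_wide below 0.03 m/s and distance of each of module_slim1, module_slim2 from where it was at the start of the episode below 0.015 m and distance of each of key, bat1, bat2 from where it was at the start of the episode below 0.03 m); the arm keeps its last pose, push and grip.
It fails at once if the lever is pushed down before the wide module stands in the bin (value of joint lever above 0.15 rad and (horizontal distance between module_wide and bin above 0.11 m or z of module_wide in the frame of bin above 0.03 m)).
It fails at once if the lever is pushed to its lower stop (value of joint lever above 0.74 rad).
It fails at once if a slim module is knocked over or taken out (distance of any of module_slim1, module_slim2 from where it was at the start of the episode above 0.03 m or angle between any of module_slim1, module_slim2's own z axis and vertical above 0.6 rad).
It also fails if it takes over 45 s, if anything falls off the work surface, if the arm or the gripper's body presses on something with over 40 N, if the wrist force passes 120 N, or if a joint passes its speed limit or range.

## Robot

A 6-joint arm with a two-finger parallel gripper is mounted at the origin on the work surface; the furniture and walls round the work are solid. World frame = base frame: x ahead of the robot, y to its left, z up, the work surface at z = 0. Lengths are in m, angles in degrees, forces in N, time in s.
With the tool pointing down it reaches from about 0.35 to 0.875 m from the base axis. Payload 4.2 kg.
Tool frame: the origin (TCP) lies between the finger pads; the fingertips stand 8 mm ahead of it and the grasp point (between the pads) lies 11 mm behind it; z points along the fingers, y is the line along which they close (so a half turn about z gives the same grasp; the last joint's range is limited). The gripper opens to 87 mm and grips with 3 to 60 N. Pads are 19 mm wide; open, the fingers measure 117 mm over their backs; the gripper's body (75 mm by 190 mm) begins 51 mm behind the grasp point.
Start: joints at [91.421, 22.042, 0.453, 0, -68.411, -14.817], TCP at [0.145, 0.608, 0.231] pointing down, gripper open.
Joint ranges: [-179.83, 179.83], [-69.29, 118.12], [-61.27, 80.66], [-181.25, 117.63], [-171.15, -9.14], [-177.46, 177.46]. Speed limits (degrees/s): [159.86, 159.86, 180, 180, 180, 180].

## Interface

Orientations are given as a 3x3 rotation matrix whose columns are the frame's x, y, z axes.
In Python, from station import sense, capture, camera_model, finish_job, find_in gives the robot as it stands. The module is installed in compiled form; this text tells all that it offers.
- The arm moves only by the tool arm_command, never from a script. Its argument "motion" is a list of rows, each a list of 7 numbers: the finger opening in mm, from 0 to 87, then the shift along the tool's x, y, z in mm, then the turn, a rotation vector about the tool's x, y, z in rad. In form: [[jaw, dx, dy, dz, rx, ry, rz], ...]. A call has 1 to 8 rows; each row shifts and turns the commanded pose from where the row before left it, along the tool's axes as they then stand; what a row does not reach is not made up. A row lasts 1/10 s, in which the tool goes at most 50 mm and 8.59 degrees, less where a joint would pass 70% of its speed; a pose out of reach is approached as far as the arm can. A call with a gripper value outside its range is refused whole. The fingers move at their own pace and stop on an object; the grip force is fixed at half the most. Time passes only in rows, so rows that do not move let the fingers close. It gives the time, the measured TCP pose, the force, the opening and the grip force at its end, in the units of the state.
- sense(): the state, without advancing time (a new reading comes with each control period).
- capture(name): name is "side" or "top"; returns the picture (400x640x3 uint8, red, green, blue); there is no depth.
- camera_model(name): a dict with "fx", "fy", "cx", "cy" (pixels), "R" (3x3) and "t" (3): a world point X has camera coordinates R X + t. Camera axes: x right, y down, z forward; pixel columns grow to the right and rows downward; lengths in m; the calibration is good to about 2 mm. A picture is of the moment at which its call begins. camera_model takes no time and is no camera call.
- finish_job(): hands the job in; it is judged then, once.
Trained networks look in the newest picture that a camera, given by its name, has taken for a name from the list of things; names that differ only in an ending like _2 or _b are one class to them, and where a whole thing is asked for, a point or a joint stands for the part that bears it (a point fixed in the world has none). Each returns a list of dicts, best first, with "p" (0 to 1); they miss things now and then, are a little off and sometimes report something else, mostly with a low value. They report only what shows in the picture. A call takes as long as a camera call. They do not tell look-alikes from the thing itself.
- find_in(target, camera): "location" ([row, column] in pixels, amid what is visible of it).
The state is a dict: "time_s": time; "joints": joint angles; "joint_velocities": joint speeds; "effort": joint torques, N m; "tcp_pos": TCP position; "ee_rot": TCP orientation; "wrist_force": force on the tool from outside, world axes, zero at the start; "moment": the same for the moment, N m; "gripper_width": opening from 0.0 (shut) to 1.0 (fully open); "gripper_force": force on a finger pad.
Only numpy, scipy, OpenCV 4.12 (cv2) and the standard library are available. Lean on these libraries where they do the work, as an engineer would, in place of code of your own. Each camera call takes 0.05 s, during which the arm holds its last target. There are 200 camera calls.

## Working session

There is one attempt and no reset: what is moved stays moved. The work goes in short steps, Python scripts to look and compute and a tool call to move; the robot and the scene stay as the last step left them, time stands still between calls to the robot, and variables do not carry over. Pictures are saved under pics/ and viewed, at most 10 in all, crops included, and the job is handed in when it is done.

Besides the shell and the picture viewer there is one more tool, called in YAML: its name, and indented under it one key for each argument. arm_command: Moves the arm, as the interface text tells. Its arguments: {"type":"object","properties":{"motion":{"type":"array"}},"required":["motion"]}

```bash
mkdir -p pics; python3 - <<'E'
from station import *
import cv2,numpy as np
for n in("side","top"):
    cv2.imwrite(f"pics/{n}0.png",capture(n)[:,:,::-1]); m=camera_model(n)
    print(n,m["fx"],m["cx"],m["cy"],np.round(m["R"],3).tolist(),np.round(m["t"],3), "C",np.round(-np.array(m["R"]).T@m["t"],3))
    for t in("tester","module_wide","module_slim1","bin","lever_pad","key","bat1"):
        print(t,[(round(d["p"],2),[int(v) for v in d["location"]]) for d in find_in(t,n)])
s=sense();print(s["time_s"],s["tcp_pos"],np.round(s["ee_rot"],3).tolist())
E
```

```text
side 395.11851431972275 324.17753032717184 210.2348383987187 [[-0.969, -0.245, -0.017], [-0.097, 0.443, -0.891], [0.226, -0.862, -0.453]] [0.508 0.144 0.814] C [0.322 0.762 0.505]
tester [(0.83, [244, 340])]
module_wide [(0.71, [187, 356])]
module_slim1 [(0.65, [253, 314]), (0.61, [217, 333])]
bin [(0.85, [337, 338])]
lever_pad [(0.77, [174, 350])]
key []
bat1 [(0.29, [180, 344])]
top 444.075096104234 327.5075163221002 195.34583274907666 [[-0.002, -1.0, -0.018], [-0.996, 0.004, -0.092], [0.092, 0.018, -0.996]] [0.009 0.525 1.281] C [ 0.405 -0.016  1.323]
tester []
module_wide [(0.92, [192, 331]), (0.74, [201, 442])]
module_slim1 [(0.73, [189, 351]), (0.71, [196, 306])]
bin [(0.75, [230, 233])]
lever_pad [(0.68, [195, 394])]
key [(0.58, [195, 376])]
bat1 []
0.8 [0.14478217 0.60797009 0.23058854] [[0.973, -0.232, 0.0], [-0.232, -0.973, 0.0], [-0.0, -0.0, -1.0]]
```

View pics/top0.png

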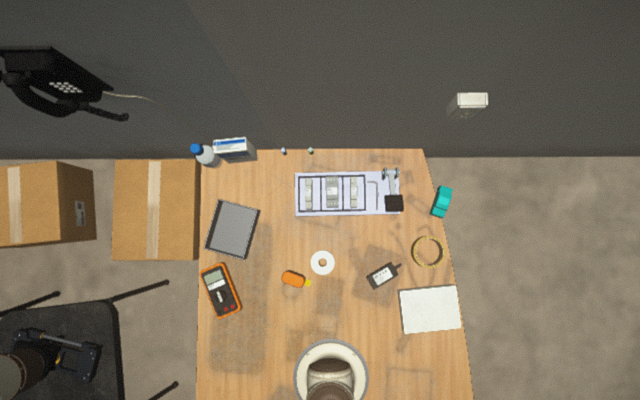

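View pics/side0.png

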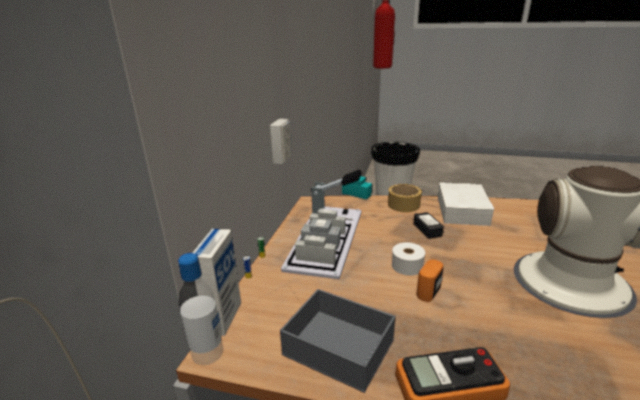

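The top view shows the tester at columns 295–403, rows 172–215, with bin (233,230), key (376,195), paddle (394,203) and batteries (283,151) and (310,150). The things that could be taken for the wide module are the middle bay at pixel (col 332, row 192), the slim modules at (308,193) and (353,192), and the turquoise look-alike at (442,201). I choose the middle one because it is grey and wide, and I'll check it in a crop.

```bash
cat > h.py <<'E'
from station import *
import cv2,numpy as np
def ray(n,row,col,z):
    m=camera_model(n);R=np.array(m["R"]);C=-R.T@np.array(m["t"])
    d=R.T@np.array([(col-m["cx"])/m["fx"],(row-m["cy"])/m["fy"],1]);return C+d*(z-C[2])/d[2]
def px(n,X):
    m=camera_model(n);c=np.array(m["R"])@X+m["t"];return np.array([m["fy"]*c[1]/c[2]+m["cy"],m["fx"]*c[0]/c[2]+m["cx"]])
E
python3 - <<'E'
from h import *
im=cv2.imread("pics/top0.png")
c=cv2.resize(im[160:225,285:415],None,fx=6,fy=6,interpolation=cv2.INTER_CUBIC);cv2.imwrite("pics/c1.png",c)
c=cv2.resize(im[190:270,195:275],None,fx=6,fy=6,interpolation=cv2.INTER_CUBIC);cv2.imwrite("pics/c2.png",c)
E
```

```text
(no output)
```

View pics/c1.png

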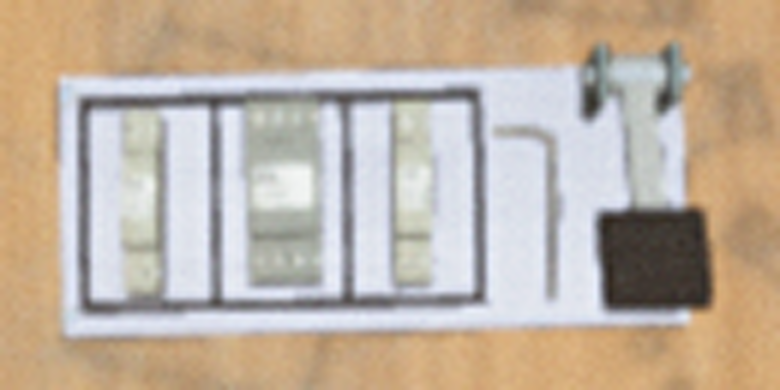

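View pics/c2.png

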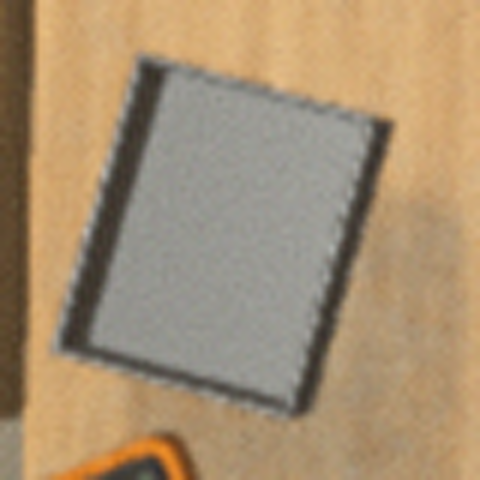

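The crop confirms the grey wide module in the middle bay: crop columns 248–320, rows 98–285. The slim modules are at crop columns 142 and 412, the paddle is at (655,258), and the bin rim corners are clear.

```bash
python3 - <<'E'
from h import *
def P(c,r,z,o,n="top"): return ray(n,(r+.5)/6-.5+o[1],(c+.5)/6-.5+o[0],z)
o1=(285,160);o2=(195,190)
co=[P(*a,.012,o1) for a in((62,77),(685,66),(688,322),(67,337))];co=np.array(co)
print("plate",co.round(3).tolist(),"centre",co.mean(0).round(4),"sides",[np.linalg.norm(co[i]-co[i-1]).round(3) for i in range(4)])
d=co[0]-co[1]+co[3]-co[2];print("y axis yaw",np.degrees(np.arctan2(-d[0],d[1])))
w=np.array([P(*a,.054,o1) for a in((247,99),(318,99),(321,284),(250,284))]);print("wide",w.round(3).tolist(),w.mean(0).round(4),[np.linalg.norm(w[i]-w[i-1]).round(3) for i in range(4)])
for c in((122,161),(395,432)): 
  s=[P(x,r,.054,o1)for x,r in((c[0],105),(c[1],105),(c[1],285),(c[0],285))];print("slim",np.array(s).round(3).tolist())
b=np.array([P(*a,.055,o2) for a in((138,57),(393,122),(303,413),(58,348))]);print("bin",b.round(3).tolist(),b.mean(0).round(4),[np.linalg.norm(b[i]-b[i-1]).round(3) for i in range(4)])
d=b[0]-b[3]+b[1]-b[2];print("bin yaw",np.degrees(np.arctan2(d[1],d[0])))
print("pad",P(655,258,.125,o1), "hinge",P(637,70,.09,o1))
print("bats",ray("top",151,283,.05),ray("top",150,310,.05))
# side check
wc=w.mean(0);wc[2]=.07;print("side px wide top",px("side",wc),"bin",px("side",np.r_[b.mean(0)[:2],.0]))
E
```

```text
plate [[0.595, 0.104, 0.012], [0.599, -0.205, 0.012], [0.472, -0.204, 0.012], [0.466, 0.101, 0.012]] centre [ 0.5328 -0.0508  0.012 ] sides [np.float64(0.129), np.float64(0.309), np.float64(0.127), np.float64(0.305)]
y axis yaw 0.9709389707898218
wide [[0.578, 0.011, 0.054], [0.578, -0.023, 0.054], [0.489, -0.024, 0.054], [0.489, 0.01, 0.054]] [ 0.5331 -0.0062  0.054 ] [np.float64(0.089), np.float64(0.034), np.float64(0.089), np.float64(0.034)]
slim [[0.575, 0.072, 0.054], [0.575, 0.053, 0.054], [0.488, 0.053, 0.054], [0.488, 0.071, 0.054]]
slim [[0.574, -0.06, 0.054], [0.574, -0.077, 0.054], [0.488, -0.077, 0.054], [0.488, -0.059, 0.054]]
bin [[0.512, 0.323, 0.055], [0.481, 0.2, 0.055], [0.343, 0.241, 0.055], [0.374, 0.358, 0.055]] [0.4273 0.2807 0.055 ] [np.float64(0.143), np.float64(0.127), np.float64(0.144), np.float64(0.121)]
bin yaw -15.459789479876179
pad [ 0.49501899 -0.17355327  0.125     ] hinge [ 0.58554144 -0.17117488  0.09      ]
bats [0.65246661 0.1359253  0.05      ] [0.65496101 0.05722738 0.05      ]
side px wide top [222.05642875 320.34719945] bin [344.37865932 338.70389137]
```

arm_command:
  motion:
    - [56,0,0,0,0,0,-0.123]
    - [56,0,0,0,0,0,-0.123]
    - [56,23.8,38.7,0,0,0,0]
    - [56,23.8,38.7,0,0,0,0]
    - [56,23.8,38.7,0,0,0,0]
    - [56,23.8,38.7,0,0,0,0]
    - [56,23.8,38.7,0,0,0,0]
    - [56,23.8,38.7,0,0,0,0]

```text
time_s: 1.6
tcp_pos: [0.2911, 0.3759, 0.2309]
ee_rot: [[1.0, 0.013, 0.0], [0.013, -1.0, 0.001], [0.0, -0.001, -1.0]]
wrist_force: [1.6, 0.7, 0.1]
gripper_width: 0.647
gripper_force: 0.0
```

arm_command:
  motion:
    - [56,23.8,38.7,0,0,0,0]
    - [56,23.8,38.7,0,0,0,0]
    - [56,23.8,38.7,0,0,0,0]
    - [56,23.8,38.7,0,0,0,0]
    - [56,23.8,38.7,0,0,0,0]
    - [56,23.8,38.7,0,0,0,0]
    - [56,23.8,38.7,0,0,0,0]
    - [56,23.8,38.7,0,0,0,0]

```text
time_s: 2.4
tcp_pos: [0.4854, 0.0686, 0.231]
ee_rot: [[1.0, 0.012, 0.001], [0.012, -1.0, 0.0], [0.001, -0.0, -1.0]]
wrist_force: [0.5, 0.6, -0.3]
gripper_width: 0.646
gripper_force: 0.0
```

arm_command:
  motion:
    - [56,23.8,38.7,0,0,0,0]
    - [56,23.8,38.7,0,0,0,0]
    - [56,0,0,40,0,0,0]
    - [56,0,0,40,0,0,0]
    - [56,0,0,0,0,0,0]
    - [56,0,0,0,0,0,0]

```text
time_s: 3.0
tcp_pos: [0.5336, -0.0066, 0.1511]
ee_rot: [[1.0, 0.013, -0.0], [0.013, -1.0, -0.001], [-0.0, 0.001, -1.0]]
wrist_force: [-0.1, -0.6, 1.2]
gripper_width: 0.646
gripper_force: 0.0
```

```bash
python3 - <<'E'
from h import *
im=capture("side")[:,:,::-1]
cv2.imwrite("pics/c3.png",cv2.resize(im[130:290,240:400],None,fx=3.7,fy=3.7,interpolation=cv2.INTER_CUBIC))
E
```

```text
(no output)
```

View pics/c3.png

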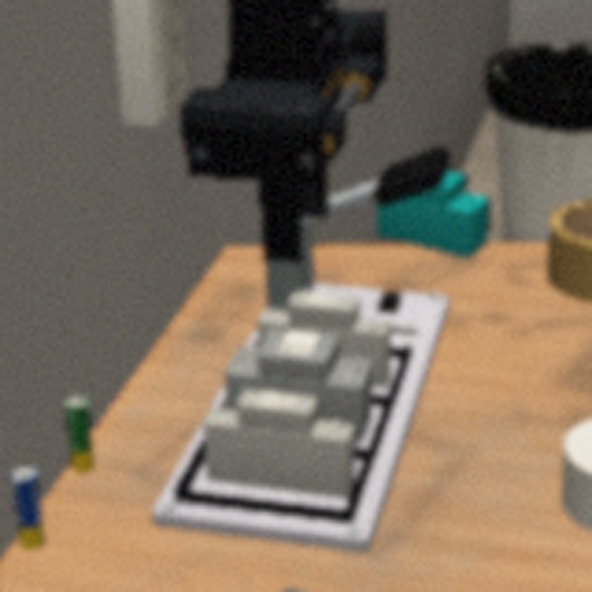

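The gripper hangs over the row at crop (290,280), the wide module is in the middle at (300,350), and the slim modules are clear. I'll descend.

arm_command:
  motion:
    - [56,0,0,30,0,0,0]
    - [56,0,0,30,0,0,0]
    - [56,0,0,30,0,0,0]
    - [56,0,0,22,0,0,0]
    - [56,0,0,0,0,0,0]
    - [56,0,0,0,0,0,0]

```text
time_s: 3.65
tcp_pos: [0.535, -0.0058, 0.0406]
ee_rot: [[1.0, 0.014, 0.004], [0.014, -1.0, 0.0], [0.004, -0.0, -1.0]]
wrist_force: [0.5, -1.0, 0.5]
gripper_width: 0.643
gripper_force: 0.0
```

arm_command:
  motion:
    - [25,0,0,0,0,0,0]
    - [25,0,0,0,0,0,0]
    - [25,0,0,0,0,0,0]
    - [25,0,0,0,0,0,0]
    - [25,0,0,0,0,0,0]
    - [25,0,0,0,0,0,0]

```text
time_s: 4.25
tcp_pos: [0.5337, -0.0064, 0.0395]
ee_rot: [[1.0, 0.013, 0.001], [0.013, -1.0, 0.0], [0.001, -0.0, -1.0]]
wrist_force: [-1.8, 0.8, 5.9]
gripper_width: 0.407
gripper_force: 30.0
```

arm_command:
  motion:
    - [25,0,0,-20,0,0,0]
    - [25,0,0,-35,0,0,0]
    - [25,0,0,-40,0,0,0]
    - [25,0,0,-35,0,0,0]
    - [25,0,0,0,0,0,0]

```text
time_s: 4.75
tcp_pos: [0.5362, -0.0061, 0.1737]
ee_rot: [[1.0, 0.013, 0.011], [0.013, -1.0, 0.002], [0.011, -0.002, -1.0]]
wrist_force: [-0.4, 0.8, -1.5]
gripper_width: 0.413
gripper_force: 30.0
```

arm_command:
  motion:
    - [25,-12.9,-36.1,0,0,0,0]
    - [25,-12.9,-36.1,0,0,0,0]
    - [25,-12.9,-36.1,0,0,0,0]
    - [25,-12.9,-36.1,0,0,0,0]
    - [25,-12.9,-36.1,0,0,0,0]
    - [25,-12.9,-36.1,0,0,0,0]
    - [25,-12.9,-36.1,0,0,0,0]
    - [25,-12.9,-36.1,0,0,0,0]

```text
time_s: 5.55
tcp_pos: [0.4249, 0.2817, 0.1673]
ee_rot: [[1.0, 0.012, -0.002], [0.012, -1.0, -0.002], [-0.002, 0.002, -1.0]]
wrist_force: [0.8, 0.0, -1.9]
gripper_width: 0.414
gripper_force: 30.0
```

arm_command:
  motion:
    - [25,0,0,0,0,0,0.1]
    - [25,0,0,0,0,0,0.1]
    - [25,0,0,0,0,0,0.083]
    - [25,0,0,0,0,0,0]
    - [25,0,0,0,0,0,0]

```text
time_s: 6.05
tcp_pos: [0.426, 0.2805, 0.1676]
ee_rot: [[0.964, -0.266, -0.001], [-0.266, -0.964, -0.001], [-0.001, 0.002, -1.0]]
wrist_force: [-0.7, 0.9, -0.9]
gripper_width: 0.415
gripper_force: 30.0
```

```bash
python3 - <<'E'
from h import *
a=capture("side")[:,:,::-1];b=capture("top")[:,:,::-1]
a=cv2.resize(a[200:400,260:420],(400,500));b=cv2.resize(b[180:280,180:260],(400,500))
cv2.imwrite("pics/c4.png",np.hstack([a,b]))
s=sense();print(s["tcp_pos"],s["gripper_width"],s["gripper_force"],s["joints"])
E
```

```text
[0.42621795 0.28067872 0.16805364] 0.4080787613386888 29.98774078298993 [ 5.16082925e+01  1.42652874e+01 -2.06693015e+01 -1.13712180e-02
 -5.51204946e+01  2.29278156e+01]
```

View pics/c4.png

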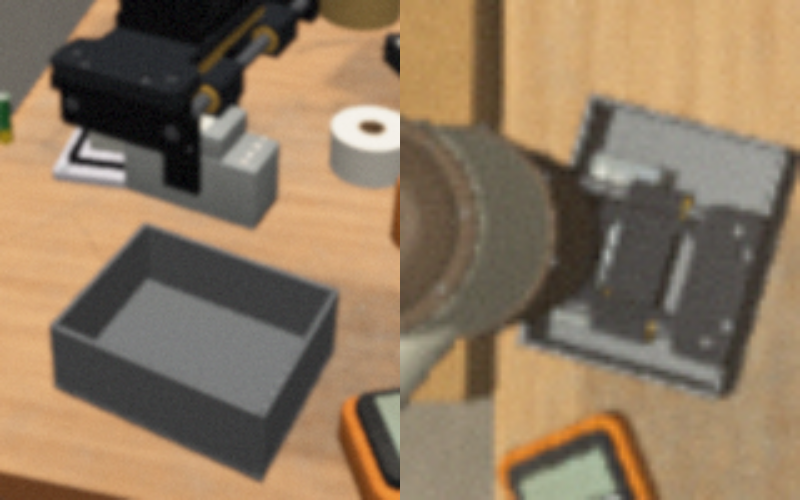

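The module is held upright at side-crop (210,170), aligned with and centred over the bin. I'll lower it.

arm_command:
  motion:
    - [25,0,0,30,0,0,0]
    - [25,0,0,35,0,0,0]
    - [25,0,0,35,0,0,0]
    - [25,0,0,24,0,0,0]
    - [25,0,0,6,0,0,0]
    - [25,0,0,4,0,0,0]
    - [25,0,0,0,0,0,0]
    - [25,0,0,0,0,0,0]

```text
time_s: 6.95
tcp_pos: [0.4271, 0.2818, 0.0358]
ee_rot: [[0.964, -0.267, 0.002], [-0.267, -0.964, 0.002], [0.001, -0.003, -1.0]]
wrist_force: [0.9, -0.7, -0.8]
gripper_width: 0.411
gripper_force: 30.0
```

arm_command:
  motion:
    - [25,0,0,2,0,0,0]
    - [25,0,0,1.5,0,0,0]
    - [25,0,0,1,0,0,0]
    - [25,0,0,0,0,0,0]
    - [25,0,0,0,0,0,0]

```text
time_s: 7.45
tcp_pos: [0.4266, 0.2814, 0.0315]
ee_rot: [[0.964, -0.267, 0.001], [-0.267, -0.964, 0.001], [0.001, -0.001, -1.0]]
wrist_force: [-2.3, -0.2, 7.9]
gripper_width: 0.416
gripper_force: 30.0
```

arm_command:
  motion:
    - [60,0,0,0,0,0,0]
    - [60,0,0,0,0,0,0]
    - [60,0,0,0,0,0,0]
    - [60,0,0,0,0,0,0]
    - [60,0,0,0,0,0,0]

```text
time_s: 7.95
tcp_pos: [0.4264, 0.281, 0.0299]
ee_rot: [[0.964, -0.268, -0.0], [-0.268, -0.964, -0.0], [-0.0, 0.0, -1.0]]
wrist_force: [-0.1, -0.5, 0.8]
gripper_width: 0.678
gripper_force: 0.0
```

arm_command:
  motion:
    - [60,0,0,-20,0,0,0]
    - [60,0,0,-40,0,0,0]
    - [60,0,0,-45,0,0,0]
    - [60,0,0,-45,0,0,0]
    - [60,0,0,-45,0,0,0]
    - [0,0,0,0,0,0,-0.1]
    - [0,0,0,0,0,0,-0.1]
    - [0,0,0,0,0,0,-0.083]

```text
time_s: 8.75
tcp_pos: [0.4262, 0.2809, 0.2254]
ee_rot: [[1.0, 0.016, 0.0], [0.016, -1.0, 0.001], [0.0, -0.001, -1.0]]
wrist_force: [-0.2, -0.4, -1.0]
gripper_width: 0.5
gripper_force: 0.0
```

arm_command:
  motion:
    - [0,5.4,45.6,0,0,0,0]
    - [0,5.4,45.6,0,0,0,0]
    - [0,5.4,45.6,0,0,0,0]
    - [0,5.4,45.6,0,0,0,0]
    - [0,5.4,45.6,0,0,0,0]
    - [0,5.4,45.6,0,0,0,0]
    - [0,5.4,45.6,0,0,0,0]

```text
time_s: 9.45
tcp_pos: [0.4679, -0.0396, 0.2252]
ee_rot: [[1.0, 0.013, 0.0], [0.013, -1.0, 0.0], [0.0, -0.0, -1.0]]
wrist_force: [1.1, 0.3, -0.0]
gripper_width: 0.01
gripper_force: 0.0
```

arm_command:
  motion:
    - [0,5.4,45.6,0,0,0,0]
    - [0,5.4,45.6,0,0,0,0]
    - [0,5.4,45.6,0,0,0,0]
    - [0,0,0,0,0,0,0]
    - [0,0,0,0,0,0,0]

```text
time_s: 9.95
tcp_pos: [0.4855, -0.1753, 0.2244]
ee_rot: [[1.0, 0.009, -0.001], [0.009, -1.0, 0.0], [-0.001, -0.0, -1.0]]
wrist_force: [-0.0, 0.3, -0.1]
gripper_width: 0.007
gripper_force: 0.0
```

```bash
python3 - <<'E'
from h import *
a=capture("side")[:,:,::-1];b=capture("top")[:,:,::-1]
a=cv2.resize(a[150:390,250:410],(400,600));b=cv2.resize(b[180:280,190:257],(400,600))
cv2.imwrite("pics/c5.png",np.hstack([a,b]))
s=sense();print(s["tcp_pos"],s["gripper_width"])
E
```

```text
[ 0.48567457 -0.17376083  0.22485055] 0.0034351890334197352
```

View pics/c5.png

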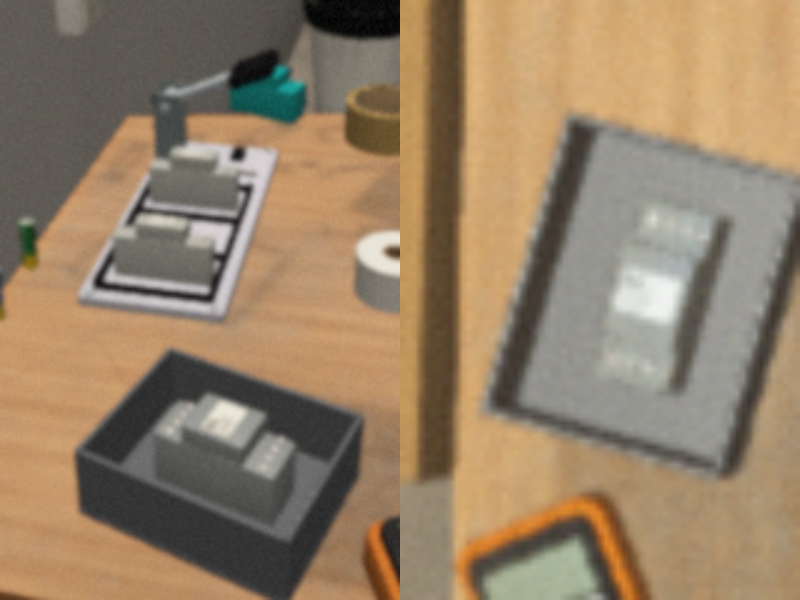

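The wide module stands upright mid-bin at side-crop (225,450), and the slim modules haven't moved. Next I'll press the lever.

arm_command:
  motion:
    - [0,0,0,35,0,0,0]
    - [0,0,0,30,0,0,0]
    - [0,0,0,20,0,0,0]
    - [0,0,0,10,0,0,0]
    - [0,0,0,10,0,0,0]
    - [0,0,0,10,0,0,0]
    - [0,0,0,10,0,0,0]
    - [0,0,0,0,0,0,0]

```text
time_s: 10.85
tcp_pos: [0.4852, -0.1737, 0.1005]
ee_rot: [[1.0, 0.014, -0.002], [0.014, -1.0, -0.001], [-0.002, 0.001, -1.0]]
wrist_force: [-5.1, 0.2, 6.2]
gripper_width: 0.005
gripper_force: 3.6
```

arm_command:
  motion:
    - [0,0,0,6,0,0,0]
    - [0,0,0,2,0,0,0]
    - [0,0,0,0,0,0,0]
    - [0,0,0,0,0,0,0]
    - [0,0,0,0,0,0,0]
    - [0,0,0,0,0,0,0]

```text
time_s: 11.45
tcp_pos: [0.485, -0.1737, 0.0936]
ee_rot: [[1.0, 0.014, -0.002], [0.014, -1.0, -0.001], [-0.002, 0.001, -1.0]]
wrist_force: [-5.3, -0.0, 7.8]
gripper_width: 0.004
gripper_force: 4.0
```

```bash
python3 - <<'E'
from h import *
im=capture("side")[:,:,::-1]
cv2.imwrite("pics/c6.png",cv2.resize(im[150:230,290:390],None,fx=7,fy=7,interpolation=cv2.INTER_CUBIC))
for n,X in(("hinge",[.583,-.173,.075]),("padtop level",[.483,-.174,.083]),("pad edge near",[.458,-.174,.075])): p=px("side",np.array(X));print(n,(p[1]-290)*7,(p[0]-150)*7)
E
```

```text
hinge 196.60625417088664 275.55074568172074
padtop level 454.8243394493688 277.5402757554716
pad edge near 520.4786713079964 302.8088831905866
```

View pics/c6.png

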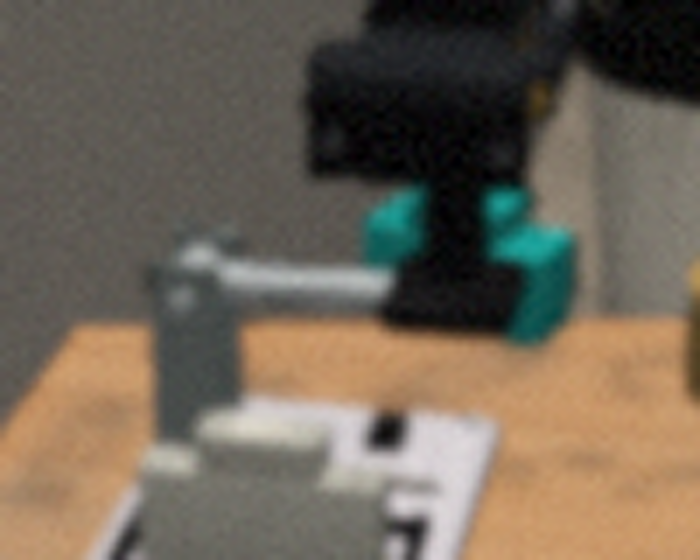

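The arm and paddle look level, with the paddle at crop (455,290) against a prediction of (455,278) for its top. By height it is still about 2 mm high, so I'll nudge it down and hold.

arm_command:
  motion:
    - [0,0,0,2,0,0,0]
    - [0,0,0,0,0,0,0]
    - [0,0,0,0,0,0,0]
    - [0,0,0,0,0,0,0]
    - [0,0,0,0,0,0,0]
    - [0,0,0,0,0,0,0]
    - [0,0,0,0,0,0,0]
    - [0,0,0,0,0,0,0]

```text
time_s: 12.3
tcp_pos: [0.4848, -0.1737, 0.0917]
ee_rot: [[1.0, 0.014, -0.002], [0.014, -1.0, -0.001], [-0.002, 0.001, -1.0]]
wrist_force: [-6.0, 0.3, 9.1]
gripper_width: 0.002
gripper_force: 4.4
```

```bash
python3 -c "
from station import *
s=sense();print(s['tcp_pos'],s['wrist_force']);print(finish_job())"
```

```text
[ 0.4848414  -0.17374165  0.09166547] [-6.01194245  0.29788019  9.0864343 ]
the job is handed in; nothing more can be done
None
```

I handed the job in at about 12 s with the wide module standing released in the reject bin and the arm holding the lever about level, pressing with about 9 N; the slim modules had not visibly moved and the key and batteries were not touched (no verdict was returned).

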